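# Close the stopper mould

### The job

Close the stopper-casting mould: take the cover plate whose two holes are as far apart as the mould's two guide pins, and gently lower it over the pins, without dropping it, until it lies flat and flush on the block, then let go. Either way round will do. Leave the other, shorter cover plate where it lies.

Things in the scene. Friction and masses are not known exactly. Their poses are not given: they have to be found in the camera images.
- mould: Lower mould half, fixed to the desk: plywood board 180x80x8 mm, on it an aluminium block 156x74 mm, its flat top 26 mm above the origin. On the block at x = -50 and +50, y = 0 stand two steel pins (100 mm apart), 40 mm tall: 16 mm thick for the lowest 10 mm, then tapering to 6 mm at the tip. Origin: centre of the board's underside; x along the long side and the line of pins, z up.
- long_cover: The cover that fits, loose on the desk: aluminium plate 150x70x12 mm, about 0.35 kg, two 26 mm through holes at x = -50 and +50, y = 0. In the middle on top a solid black grip 30 mm long (along x), 20 mm thick (y), 36 mm high (its top 48 mm above the origin). Origin: centre of the underside; x along the long side, z up. Same when turned half round.
- short_cover: Cover of another mould, loose on the desk beside the long cover; the two may have swapped places. Same width, thickness and grip as the long cover but only 114 mm long, its 26 mm holes at x = -32 and +32 (64 mm apart), so it does not fit these pins. Origin: centre of the underside; x along the long side, z up.

How it is judged:
By the outcome, as a careful person would: the job done as asked, in the order asked, and still so for the second after the job is handed in, with the robot touching nothing.
It also fails if it takes over 45 s, if anything falls off the work surface, if the arm or the gripper's body presses on something with over 40 N, if the wrist force passes 120 N, or if a joint passes its speed limit or range.

### The arm

A 7-joint arm with a two-finger parallel gripper is mounted at the origin on a cart in front of the work surface, level with it; the furniture and walls round the work are solid. World frame = base frame: x ahead of the robot, y to its left, z up, the work surface at z = 0. Lengths are in m, angles in rad, forces in N, time in s.
With the tool pointing down it reaches from about 0.4 to 0.875 m from the base axis. Payload 19.3 kg.
Tool frame: the origin (TCP) lies between the finger pads; the fingertips stand bot.tcp_to_tips ahead of it and the grasp point (between the pads) is the TCP (bot.tcp_to_tips is the distance from the TCP to the fingertips, in m); z points along the fingers, y is the line along which they close (so a half turn about z gives the same grasp; the last joint's range is limited). The gripper opens to 85 mm and grips with 20 to 120 N. Pads are 22 mm wide; open, the fingers measure 114 mm over their backs; the gripper's body (76 mm by 85 mm) begins 54 mm behind the grasp point. The pads swing forward as they close: fully open they stand 13 mm farther back than shut.
Start: joints at [-1.244, 0.521, -0.036, 1.599, 0.021, 1.021, -0.113], TCP at [0.242, 0.576, 0.25] pointing down, gripper open.
Joint ranges: [-2.91, 2.91], [-0.3, 2.13], [-1.5, 1.42], [0.17, 2.43], [-1.26, 4.41], [0.16, 1.93], [-2.52, 2.52]. Speed limits (rad/s): [1.89, 1.89, 2.39, 2.39, 3.01, 3.01, 3.01].

### API

Orientations are given as [roll, pitch, yaw] about the fixed x, y, z axes, in that order (R = Rz(yaw) Ry(pitch) Rx(roll)).
In Python, from workcell import telemetry, grab_frame, bot gives the robot as it stands. The module is installed in compiled form; this text tells all that it offers.
- The arm moves only by the shell command python3 -m crank 'ROWS' [FORCE]. ROWS is text: rows parted by semicolons, each of 7 numbers parted by spaces: the finger opening in m, from 0 to 0.0854, then the shift along the tool's x, y, z in m, then the turn, a rotation vector about the tool's x, y, z in degrees. A call has exactly 8 rows; each row shifts and turns the commanded pose from where the row before left it, along the tool's axes as they then stand; what a row does not reach is not made up. A row lasts 1/12 s, in which the tool goes at most 41.7 mm and 7.16 degrees, less where a joint would pass 70% of its speed; a pose out of reach is approached as far as the arm can. A call with a gripper value outside its range is refused whole. The fingers move at their own pace and stop on an object; FORCE is the grip in N (left out, the last holds). Time passes only in rows, so rows that do not move let the fingers close, or fill a call up. It gives the time, the measured TCP pose, the force, the opening and the grip force at its end, in the units of the state.
- telemetry.observe(): the state, without advancing time (a new reading comes with each control period).
- grab_frame(name): name is "scene" or "top" or "wrist"; returns a dict with "pixels" (400x640x3 uint8, red, green, blue), "depth" (400x640 float32, m along the optical axis (not along the pixel's ray), 0 where there is no reading), "vertical_fov" (degrees; the focal length in pixels is half the picture's height over the tangent of half this angle, whatever the lens; pixels are square), "cx", "cy" (the principal point, pixels), "distortion" ([k1, k2, p1, p2, k3] as OpenCV has them; the pictures are not rectified), "R" (3x3) and "t" (3): a world point X has camera coordinates R X + t; the wrist camera has in their place "hand_eye" (4x4, takes a point from camera to tool coordinates, whose origin is the TCP and whose axes are the flange's). Camera axes: x right, y down, z forward; pixel columns grow to the right and rows downward; lengths in m; the calibration is good to about 2 mm. A picture is of the moment at which its call begins: read the wrist's pose just before it.
- bot.job_done(): hands the job in; it is judged then, once.
The state is a dict: "clock": time; "qpos": joint angles; "qd": joint speeds; "joint_efforts": joint torques, N m; "position": TCP position; "tool_rot": TCP orientation; "force": force on the tool from outside, world axes, zero at the start; "moment": the same for the moment, N m; "grip_width": finger opening in m; "finger_force": force on a finger pad.
Only numpy, scipy, OpenCV 4.12 (cv2) and the standard library are available. Lean on these libraries where they do the work, as an engineer would, in place of code of your own. Each camera call takes 0.05 s, during which the arm holds its last target. There are 200 camera calls.

## Working session

There is one attempt and no reset: what is moved stays moved. The work goes in short steps, Python scripts to look and compute and a shell command to move; the robot and the scene stay as the last step left them, time stands still between calls to the robot, and variables do not carry over. Pictures are saved under pics/ and viewed, at most 10 in all, crops included, and the job is handed in when it is done.

```bash
mkdir -p pics; cat > h.py <<'E'
import numpy as np, cv2
from workcell import telemetry, grab_frame, bot
from scipy.spatial.transform import Rotation as Ro
def K(f):
    F=200/np.tan(np.radians(f["vertical_fov"])/2)
    return np.array([[F,0,f["cx"]],[0,F,f["cy"]],[0,0,1.]])
def pose(f,s=None):  # camera->world R,t
    if "R" in f: R=np.array(f["R"]); return R.T,-R.T@np.array(f["t"])
    H=np.array(f["hand_eye"]); Rt=Ro.from_euler('xyz',s["tool_rot"]).as_matrix()
    return Rt@H[:3,:3], Rt@H[:3,3]+np.array(s["position"])
def rays(f,uv):
    p=cv2.undistortPoints(np.array(uv,float).reshape(-1,1,2),K(f),np.array(f["distortion"])).reshape(-1,2)
    return np.c_[p,np.ones(len(p))]
def plane(f,uv,z,s=None):
    R,t=pose(f,s); d=rays(f,uv)@R.T
    return t+d*((z-t[2])/d[:,2])[:,None]
def cloud(f,s=None):
    v,u=np.mgrid[0:400,0:640]; R,t=pose(f,s)
    r=rays(f,np.c_[u.ravel(),v.ravel()])*f["depth"].ravel()[:,None]
    return (r@R.T+t).reshape(400,640,3)
E
python3 - <<'E'
from h import *
s=telemetry.observe(); print(s, bot.tcp_to_tips)
for n in ("top","scene"):
    f=grab_frame(n); cv2.imwrite(f"pics/{n}0.png",f["pixels"][:,:,::-1]); np.save(n+"0.npy",f,allow_pickle=True)
    print(n,pose(f)[1],f["distortion"])
E
```

```text
{'clock': 0.0, 'qpos': array([-1.24422189,  0.52199952, -0.0363121 ,  1.59999134,  0.02120255,
        1.02109934, -0.1128073 ]), 'qd': array([ 0.00036385, -0.00115933,  0.00072954, -0.00061795,  0.0007511 ,
       -0.00067551,  0.00129506]), 'joint_efforts': array([-1.43450641e-03, -9.27080297e+01,  1.97911531e+00, -3.69945395e+01,
        1.77473371e-02,  7.89739599e-03,  2.96108090e-05]), 'position': array([0.24145002, 0.57614331, 0.24974089]), 'tool_rot': array([-3.14048371e+00,  8.90066023e-05,  2.74478875e+00]), 'force': array([-0.02429491, -0.32785169, -0.00637178]), 'moment': array([-0.05771302, -0.00446562, -0.05047201]), 'finger_force': 0.0, 'grip_width': 0.08544510529740479} 0.019
top [ 0.37871449 -0.32034608  0.88891531] [-0.10538343  0.          0.          0.          0.        ]
scene [0.10054462 0.10106721 0.65874317] [-0.02296041  0.          0.          0.          0.        ]
```

View pics/top0.png

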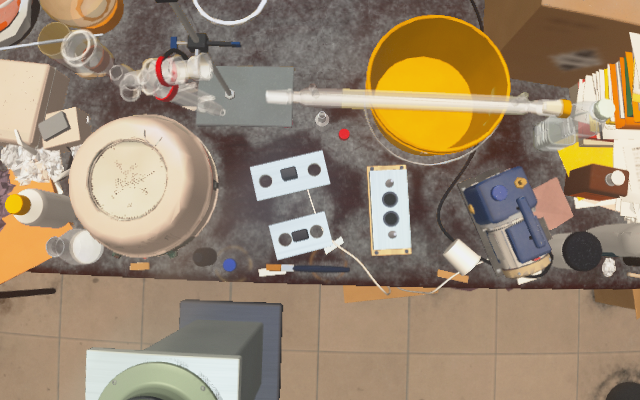

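View pics/scene0.png

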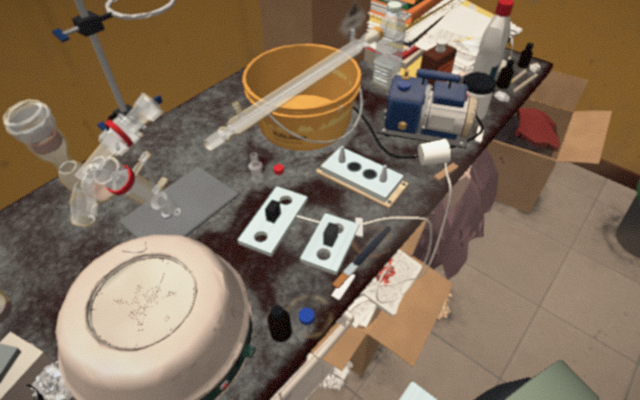

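The top view shows the long cover at about (290,175), the short one at (300,235), and the mould at (389,210) with pins near rows 182 and 237. A cable lies between the covers. Next I measure all three.

```bash
cat > m.py <<'E'
from h import *
T=np.load("top0.npy",allow_pickle=True).item(); S=np.load("scene0.npy",allow_pickle=True).item()
C=cloud(T)
print("desk z", np.median(C[215:225,340:360,2]))
px=T["pixels"].astype(int); hsv=cv2.cvtColor(T["pixels"],cv2.COLOR_RGB2HSV)
m=((px.min(2)>150)&(px[:,:,2]>=px[:,:,0]+5)).astype(np.uint8)
m[:145]=0;m[265:]=0;m[:,:240]=0;m[:,415:]=0
m=cv2.morphologyEx(m,cv2.MORPH_OPEN,np.ones((5,5)))
for c in cv2.findContours(m,cv2.RETR_EXTERNAL,cv2.CHAIN_APPROX_NONE)[0]:
    if cv2.contourArea(c)<300: continue
    u=c.reshape(-1,2); z=.026 if u[:,0].mean()>350 else .012
    P=plane(T,u,z)[:,:2]
    r=cv2.minAreaRect((P*1000).astype(np.float32)); b=cv2.boxPoints(r); e=[b[1]-b[0],b[2]-b[1]]; l=max(e,key=np.linalg.norm)
    print(u.mean(0),"c",np.round(r[0],1),"size",np.round(r[1],1),"long axis deg",round(np.degrees(np.arctan2(l[1],l[0]))%180,1))
    # depth points
    mk=np.zeros(m.shape,np.uint8); cv2.drawContours(mk,[c],-1,1,-1); q=C[(mk>0)&(T["depth"]>0)]
    print("  z pct",np.round(np.percentile(q[:,2],[5,25,50,75,95,99]),4))
    for lo,hi,n in ((.036,.055,"grip"),(.05,.075,"pin")):
        g=q[(q[:,2]>lo)&(q[:,2]<hi)]
        if len(g): print("  ",n,len(g),g.mean(0).round(4))
# dark blobs
    d=((px.max(2)<110)&(mk>0)).astype(np.uint8)
    k,_,st,ce=cv2.connectedComponentsWithStats(d)
    for i in range(1,k):
        if st[i,4]>15: print("   dark",st[i,4],ce[i].round(1),plane(T,ce[i],z)[0].round(4))
E
python3 m.py
python3 - <<'E'
from h import *
T=np.load("top0.npy",allow_pickle=True).item()
cv2.imwrite("pics/crop.png",cv2.resize(T["pixels"][140:270,240:420,::-1],None,fx=4,fy=4,interpolation=cv2.INTER_CUBIC))
E
```

```text
desk z -0.0009069944557124066
[300.26285714 234.99428571] c [ 396.4 -272.8] size [ 70.8 114.6] long axis deg 106.2
  z pct [-0.0014  0.0095  0.011   0.0123  0.0464  0.0486]
   grip 164 [ 0.3954 -0.273   0.0468]
   pin 3 [ 0.3996 -0.2783  0.0508]
   dark 45 [317.2 230. ] [ 0.4072 -0.3055  0.012 ]
   dark 152 [299.9 234.9] [ 0.3966 -0.2717  0.012 ]
   dark 98 [284.1 239.2] [ 0.3873 -0.2408  0.012 ]
[390.01777778 208.78666667] c [ 452.7 -447. ] size [152.7  72.4] long axis deg 4.2
  z pct [0.0227 0.0241 0.0252 0.0262 0.0283 0.0596]
   grip 65 [ 0.4468 -0.4446  0.0451]
   pin 52 [ 0.4512 -0.446   0.0595]
   dark 134 [389.5 199. ] [ 0.4715 -0.4454  0.026 ]
   dark 138 [390.7 218.3] [ 0.4336 -0.4483  0.026 ]
[289.66183575 175.15942029] c [ 515.2 -246.8] size [ 71.1 149.5] long axis deg 104.9
  z pct [-0.0007  0.0097  0.0112  0.0125  0.0452  0.0481]
   grip 171 [ 0.5142 -0.2471  0.0462]
   pin 1 [ 0.5112 -0.2452  0.0501]
   dark 109 [313.6 169.3] [ 0.5283 -0.2947  0.012 ]
   dark 172 [288.7 173.4] [ 0.5186 -0.2451  0.012 ]
   dark 105 [265.4 181. ] [ 0.502  -0.1991  0.012 ]
```

View pics/crop.png

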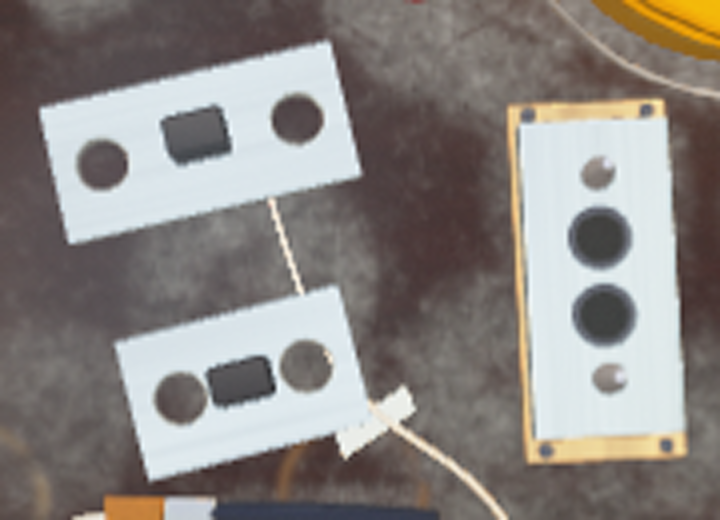

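The crop shows the long cover top-left with its holes wide apart, the short cover bottom-left, and the mould on the right. Its pins are at crop (600,172) and (610,378), and the two black cavities lie between them. The measured hole spacing (99 mm) and plate sizes agree with the data given. Next I check obstacle heights along the way and work out the tool-axis shift.

```bash
cat >> h.py <<'E'
def delta(goal,yaw):
    s=telemetry.observe(); R=Ro.from_euler('xyz',s["tool_rot"]).as_matrix()
    G=Ro.from_euler('xyz',[np.pi,0,np.radians(yaw)]).as_matrix()
    print("pos",np.round(s["position"],4),"rot",np.degrees(s["tool_rot"]).round(2),"F",np.round(s["force"],1),"w",round(s["grip_width"],4),"q",np.round(s["qpos"],2),"t",round(s["clock"],2))
    print("shift mm",np.round(R.T@(np.array(goal)-s["position"])*1000,1),"turn deg",np.round(np.degrees(Ro.from_matrix(R.T@G).as_rotvec()),2))
E
python3 - <<'E'
from h import *
a=np.array([.242,.576]);b=np.array([.515,-.247])
P=[]
for n in ("top","scene"):
    f=np.load(n+"0.npy",allow_pickle=True).item(); C=cloud(f)[f["depth"]>0]; P.append(C)
    for lo,hi in zip(np.arange(0,1,.125),np.arange(.125,1.01,.125)):
        d=(b-a); L=np.linalg.norm(d); d/=L
        s=(C[:,:2]-a)@d/L; w=abs((C[:,:2]-a)@[-d[1],d[0]])
        q=C[(s>lo)&(s<hi)&(w<.12)]
        print(n,lo,len(q),np.round(np.percentile(q[:,2],[50,99]),3) if len(q)>20 else "", q[q[:,2].argmax()].round(3) if len(q) else "")
delta([.515,-.247,.25],105.2)
E
```

```text
top 0.0 668 [-0.76  -0.751] [ 0.21   0.459 -0.748]
top 0.125 414 [-0.76 -0.75] [0.271 0.361 0.004]
top 0.25 2409 [0.018 0.053] [0.428 0.329 0.058]
top 0.375 4074 [0.062 0.161] [0.43  0.222 0.163]
top 0.5 4970 [0.116 0.129] [0.422 0.095 0.13 ]
top 0.625 7759 [0.115 0.128] [ 0.55  -0.003  0.136]
top 0.75 8578 [0.06  0.128] [ 0.544 -0.01   0.134]
top 0.875 6241 [0.    0.047] [ 0.606 -0.141  0.287]
scene 0.0 0  
scene 0.125 0  
scene 0.25 0  
scene 0.375 0  
scene 0.5 8413 [0.12  0.128] [0.447 0.095 0.13 ]
scene 0.625 14265 [0.115 0.128] [ 0.553 -0.001  0.137]
scene 0.75 7162 [0.059 0.128] [ 0.545 -0.009  0.135]
scene 0.875 7552 [0.    0.047] [ 0.607 -0.145  0.287]
pos [0.2415 0.5762 0.2498] rot [-179.95    0.    157.27] F [-0.7  0.8  0.6] w 0.0857 q [-1.24  0.52 -0.04  1.6   0.02  1.02 -0.11] t 0.1
shift mm [-5.704e+02 -6.535e+02  5.000e-01] turn deg [-5.000e-02  3.000e-02  5.207e+01]
```

```bash
python3 -m crank '0.085 -0.0237 -0.0272 0 0 0 0;0.085 -0.0237 -0.0272 0 0 0 0;0.085 -0.0237 -0.0272 0 0 0 0;0.085 -0.0237 -0.0272 0 0 0 0;0.085 -0.0237 -0.0272 0 0 0 0;0.085 -0.0237 -0.0272 0 0 0 0;0.085 -0.0237 -0.0272 0 0 0 0;0.085 -0.0237 -0.0272 0 0 0 0' 40; python3 -c "
from h import *
delta([.515,-.247,.25],105.2)"
```

```text
clock: 0.77
position: [0.3324, 0.3006, 0.2502]
tool_rot: [-3.141, -0.0, 2.745]
force: [1.4, 0.8, -0.5]
grip_width: 0.0852
finger_force: 0.0
pos [0.3324 0.3006 0.2502] rot [-179.99   -0.    157.27] F [ 1.4  0.8 -0.5] w 0.0852 q [-0.88  0.24  0.02  2.04 -0.01  0.86  0.31] t 0.77
shift mm [-3.800e+02 -4.346e+02  2.000e-01] turn deg [-1.000e-02  0.000e+00  5.207e+01]
```

```bash
python3 -m crank '0.085 -0.0237 -0.0272 0 0 0 0;0.085 -0.0237 -0.0272 0 0 0 0;0.085 -0.0237 -0.0272 0 0 0 0;0.085 -0.0237 -0.0272 0 0 0 0;0.085 -0.0237 -0.0272 0 0 0 0;0.085 -0.0237 -0.0272 0 0 0 0;0.085 -0.0237 -0.0272 0 0 0 0;0.085 -0.0237 -0.0272 0 0 0 0' 40; python3 -m crank '0.085 -0.0237 -0.0272 0 0 0 0;0.085 -0.0237 -0.0272 0 0 0 0;0.085 -0.0237 -0.0272 0 0 0 0;0.085 -0.0237 -0.0272 0 0 0 0;0.085 -0.0237 -0.0272 0 0 0 0;0.085 -0.0237 -0.0272 0 0 0 0;0.085 -0.0237 -0.0272 0 0 0 0;0.085 -0.0237 -0.0272 0 0 0 0';  python3 -m crank '0.085 0 0 0 0 0 6.5;0.085 0 0 0 0 0 6.5;0.085 0 0 0 0 0 6.5;0.085 0 0 0 0 0 6.5;0.085 0 0 0 0 0 6.5;0.085 0 0 0 0 0 6.5;0.085 0 0 0 0 0 6.5;0.085 0 0 0 0 0 6.5'; python3 -c "
from h import *
delta([.515,-.247,.25],105.2)
s=telemetry.observe()
f=grab_frame('wrist'); cv2.imwrite('pics/w1.png',f['pixels'][:,:,::-1]); f['s']=s; np.save('w1.npy',f,allow_pickle=True)"
```

```text
clock: 1.43
position: [0.4232, 0.0267, 0.2504]
tool_rot: [3.141, 0.0, 2.745]
force: [1.8, 1.1, 0.2]
grip_width: 0.0851
finger_force: 0.0
clock: 2.1
position: [0.514, -0.2473, 0.2501]
tool_rot: [3.142, -0.0, 2.745]
force: [0.2, 0.6, 0.6]
grip_width: 0.0852
finger_force: 0.0
clock: 2.77
position: [0.5137, -0.2454, 0.2501]
tool_rot: [-3.141, -0.0, 1.832]
force: [0.7, 0.2, 0.2]
grip_width: 0.0848
finger_force: 0.0
pos [ 0.5137 -0.2454  0.2501] rot [-1.7997e+02 -1.0000e-02  1.0494e+02] F [0.7 0.2 0.2] w 0.0848 q [-0.05  0.49  0.55  1.77 -0.3   0.97  0.89] t 2.77
shift mm [-1.9  0.8  0.1] turn deg [-0.03 -0.01 -0.26]
```

View pics/w1.png

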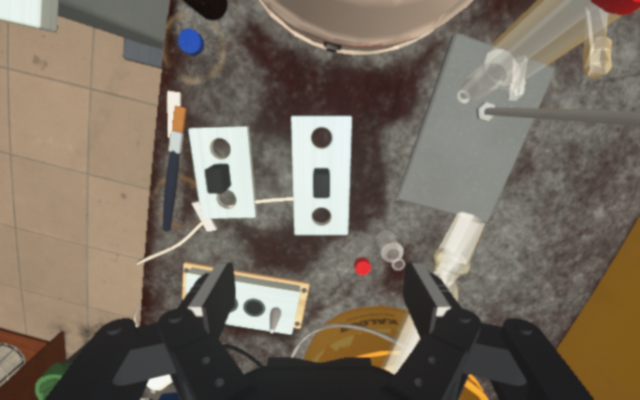

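The wrist view shows the long cover at (321,176), with its holes at (321,137) and (321,216). It is well aligned with the tool. I refine its pose from this view.

```bash
cat > wm.py <<'E'
from h import *
def meas(fn,box,z):
    f=np.load(fn,allow_pickle=True).item(); s=f["s"]; px=f["pixels"].astype(int)
    m=((px.min(2)>150)&(px[:,:,2]>=px[:,:,0]+3)).astype(np.uint8)
    k=np.zeros_like(m); k[box[1]:box[3],box[0]:box[2]]=1; m=cv2.morphologyEx(m*k,cv2.MORPH_OPEN,np.ones((5,5)))
    c=max(cv2.findContours(m,cv2.RETR_EXTERNAL,cv2.CHAIN_APPROX_NONE)[0],key=cv2.contourArea)
    P=plane(f,c.reshape(-1,2),z,s)[:,:2]; r=cv2.minAreaRect((P*1000).astype(np.float32)); b=cv2.boxPoints(r); l=max([b[1]-b[0],b[2]-b[1]],key=np.linalg.norm)
    print("rect",np.round(r[0],1),np.round(r[1],1),"ang",round(np.degrees(np.arctan2(l[1],l[0]))%180,1))
    mk=np.zeros_like(m); cv2.drawContours(mk,[c],-1,1,-1)
    n,_,st,ce=cv2.connectedComponentsWithStats(((px.max(2)<120)&(mk>0)).astype(np.uint8))
    for i in range(1,n):
        if st[i,4]>30: print(" dark",st[i,4],ce[i].round(1),"z",z,plane(f,ce[i],z,s)[0].round(4),"z.048",plane(f,ce[i],.048,s)[0].round(4))
    C=cloud(f,s); q=C[(mk>0)&(f["depth"]>0)]; print(" z",np.percentile(q[:,2],[25,50,75]).round(4)); g=q[q[:,2]>.04]; print(" high",len(g),g.mean(0).round(4) if len(g) else "")
if __name__=="__main__": meas("w1.npy",(280,105,362,245),.012)
E
python3 wm.py
```

```text
rect [ 517.3 -248.6] [ 71.2 149. ] ang 105.0
 dark 305 [321.1 137.3] z 0.012 [ 0.5044 -0.2004  0.012 ] z.048 [ 0.5032 -0.1971  0.048 ]
 dark 426 [321.  182.8] z 0.012 [ 0.5189 -0.2545  0.012 ] z.048 [ 0.5163 -0.2458  0.048 ]
 dark 209 [321.1 215.3] z 0.012 [ 0.5303 -0.2962  0.012 ] z.048 [ 0.5266 -0.2834  0.048 ]
 z [0.0126 0.0133 0.014 ]
 high 465 [ 0.5162 -0.2475  0.0487]
```

```bash
python3 -m crank '0.085 -0.0026 0.0017 0.02 0 0 0;0.085 0 0 0.025 0 0 0;0.085 0 0 0.025 0 0 0;0.085 0 0 0.025 0 0 0;0.085 0 0 0.025 0 0 0;0.085 0 0 0.025 0 0 0;0.085 0 0 0.025 0 0 0;0.085 0 0 0.02 0 0 0' 40; python3 -m crank '0.085 0 0 0.012 0 0 0;0.085 0 0 0.012 0 0 0;0.085 0 0 0 0 0 0;0.02 0 0 0 0 0 0;0.0 0 0 0 0 0 0;0 0 0 0 0 0 0;0 0 0 0 0 0 0;0 0 0 0 0 0 0' 40; python3 -c "
from h import *
delta([.516,-.2475,.036],105.1); print(telemetry.observe()['finger_force'])"
```

```text
clock: 3.48
position: [0.5156, -0.2471, 0.0583]
tool_rot: [-3.141, -0.001, 1.84]
force: [0.1, -0.2, 0.6]
grip_width: 0.0849
finger_force: 0.0
clock: 4.15
position: [0.5165, -0.2476, 0.0369]
tool_rot: [3.141, 0.0, 1.837]
force: [-0.3, 0.8, 0.0]
grip_width: 0.0247
finger_force: 0.0
pos [ 0.5165 -0.2476  0.0369] rot [1.7995e+02 3.0000e-02 1.0528e+02] F [-0.3  0.8  0. ] w 0.0247 q [ 0.1   0.79  0.36  1.89 -0.49  0.55  1.04] t 4.15
shift mm [ 0.2 -0.5  0.9] turn deg [0.05 0.03 0.18]
0.0
```

```bash
python3 -m crank '0 0 0 0 0 0 0;0 0 0 0 0 0 0;0 0 0 0 0 0 0;0 0 0 0 0 0 0;0 0 0 0 0 0 0;0 0 0 0 0 0 0;0 0 0 0 0 0 0;0 0 0 0 0 0 0' 60
```

```text
clock: 4.82
position: [0.5165, -0.2476, 0.037]
tool_rot: [3.141, 0.0, 1.837]
force: [-2.0, 2.0, 10.1]
grip_width: 0.0191
finger_force: 59.6
```

```bash
python3 -m crank '0 0 0 -0.003 0 0 0;0 0 0 -0.005 0 0 0;0 0 0 -0.01 0 0 0;0 0 0 -0.015 0 0 0;0 0 0 -0.015 0 0 0;0 0 0 -0.015 0 0 0;0 0 0 -0.015 0 0 0;0 0 0 -0.02 0 0 0' 60; python3 -m crank '0 0 0 -0.02 0 0 0;0 0 0 -0.02 0 0 0;0 0 0 -0.02 0 0 0;0 0 0 -0.01 0 0 0;0 0 0 0 0 0 0;0 0 0 0 0 0 0;0 0 0 0 0 0 0;0 0 0 0 0 0 0' ; python3 - <<'E'
from h import *
c=np.array([.453,-.447])
for n in ("top","scene"):
    f=np.load(n+"0.npy",allow_pickle=True).item(); C=cloud(f)[f["depth"]>0]
    d=np.linalg.norm(C[:,:2]-c,axis=1)
    for r in (.1,.13,.16,.2,.25):
        q=C[(d<r)&(C[:,2]>.07)]; print(n,r,len(q),q[q[:,2].argmax()].round(3) if len(q) else "", q[np.linalg.norm(q[:,:2]-c,axis=1).argmin()].round(3) if len(q) else "")
delta([.453,-.447,.2],4.3)
E
```

```text
clock: 5.48
position: [0.5157, -0.2473, 0.1353]
tool_rot: [-3.141, -0.0, 1.837]
force: [0.0, -0.4, -3.4]
grip_width: 0.0193
finger_force: 58.8
clock: 6.15
position: [0.5157, -0.2473, 0.2032]
tool_rot: [-3.14, -0.001, 1.837]
force: [0.1, 0.2, -3.4]
grip_width: 0.019
finger_force: 59.0
top 0.1 0  
top 0.13 473 [ 0.547 -0.512  0.139] [ 0.547 -0.485  0.109]
top 0.16 1142 [ 0.611 -0.471  0.158] [ 0.547 -0.485  0.109]
top 0.2 5001 [ 0.626 -0.396  0.173] [ 0.547 -0.485  0.109]
top 0.25 10151 [ 0.629 -0.295  0.203] [ 0.547 -0.485  0.109]
scene 0.1 0  
scene 0.13 944 [ 0.56  -0.459  0.139] [ 0.548 -0.488  0.111]
scene 0.16 1904 [ 0.613 -0.448  0.158] [ 0.548 -0.488  0.111]
scene 0.2 4770 [ 0.626 -0.511  0.173] [ 0.548 -0.488  0.111]
scene 0.25 8247 [ 0.631 -0.296  0.203] [ 0.548 -0.488  0.111]
pos [ 0.5157 -0.2473  0.2032] rot [-1.7992e+02 -5.0000e-02  1.0526e+02] F [ 0.1  0.2 -3.4] w 0.019 q [-0.02  0.55  0.52  1.81 -0.35  0.88  0.93] t 6.15
shift mm [-176.1 -113.1    3.2] turn deg [-1.0000e-01  4.0000e-02  1.0096e+02]
```

```bash
python3 -m crank '0 -0.022 -0.0141 0 0 0 0;0 -0.022 -0.0141 0 0 0 0;0 -0.022 -0.0141 0 0 0 0;0 -0.022 -0.0141 0 0 0 0;0 -0.022 -0.0141 0 0 0 0;0 -0.022 -0.0141 0 0 0 0;0 -0.022 -0.0141 0 0 0 0;0 -0.022 -0.0141 0 0 0 0' 60; python3 -m crank '0 0 0 0 0 0 6.7;0 0 0 0 0 0 6.7;0 0 0 0 0 0 6.7;0 0 0 0 0 0 6.7;0 0 0 0 0 0 6.7;0 0 0 0 0 0 6.7;0 0 0 0 0 0 6.7;0 0 0 0 0 0 6.7'; python3 -m crank '0 0 0 0 0 0 6.7;0 0 0 0 0 0 6.7;0 0 0 0 0 0 6.7;0 0 0 0 0 0 6.7;0 0 0 0 0 0 6.7;0 0 0 0 0 0 6.7;0 0 0 0 0 0 6.7;0 0 0 0 0 0 0';  python3 - <<'E'
from h import *
delta([.453,-.447,.12],4.3)
s=telemetry.observe()
for n in ("top","scene","wrist"):
    f=grab_frame(n); f["s"]=s; np.save(n+"2.npy",f,allow_pickle=True)
    cv2.imwrite(f"pics/{n}2.png",f["pixels"][:,:,::-1])
a,b=[cv2.imread(f"pics/{n}2.png") for n in("scene","wrist")]
cv2.imwrite("pics/both2.png",cv2.resize(np.hstack([a[:,160:560],b[:,120:520]]),(800,400)))
E
```

```text
clock: 6.82
position: [0.4528, -0.448, 0.2032]
tool_rot: [-3.141, -0.001, 1.837]
force: [-0.0, 0.1, -2.0]
grip_width: 0.019
finger_force: 59.0
clock: 7.48
position: [0.4534, -0.4468, 0.2033]
tool_rot: [-3.14, 0.0, 0.896]
force: [0.2, -0.8, -3.5]
grip_width: 0.0189
finger_force: 59.2
clock: 8.15
position: [0.4535, -0.4467, 0.2031]
tool_rot: [-3.141, 0.002, 0.077]
force: [1.0, -0.1, -3.9]
grip_width: 0.0192
finger_force: 59.3
pos [ 0.4535 -0.4467  0.2031] rot [-1.7996e+02  1.1000e-01  4.4200e+00] F [ 1.  -0.1 -3.9] w 0.0192 q [ 0.13  0.81  0.96  1.64 -0.73  1.09 -0.19] t 8.15
shift mm [-0.4  0.3 83.1] turn deg [-0.04  0.11  0.12]
```

View pics/both2.png

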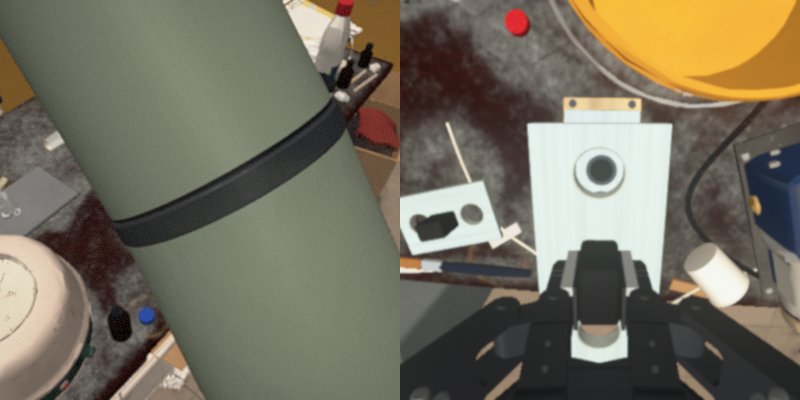

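The right half, the wrist view, shows the held plate. Its far hole is at full-image (319,172), and the mould board's end stands out beyond the plate, with corners near (283,98) and (361,98) and screws at (292,104) and (354,104). From these I check the in-hand pose and the mould pose in one frame.

```bash
python3 - <<'E'
from h import *
f=np.load("wrist2.npy",allow_pickle=True).item(); s=f["s"]
c=np.array([.453,-.447]); a=np.radians(4.3); A=np.array([[np.cos(a),np.sin(a)],[-np.sin(a),np.cos(a)]])
print("board corners/screws in assumed mould frame (mm):")
P=plane(f,[[283,98],[361,98],[292,104],[354,104]],.008,s)[:,:2]; print(((P-c)@A.T*1000).round(1))
px=f["pixels"].astype(int); hsv=cv2.cvtColor(f["pixels"],cv2.COLOR_RGB2HSV)
m=((hsv[:,:,1]>60)&(hsv[:,:,0]<30)&(px.min(2)>90)).astype(np.uint8); k=np.zeros_like(m);k[90:128,270:375]=1;m*=k
n,l,st,_=cv2.connectedComponentsWithStats(m); i=1+st[1:,4].argmax(); print("board bbox",st[i])
# held plate, top at TCP-0.025 approx
w=((px.min(2)>150)&(px[:,:,2]>=px[:,:,0])).astype(np.uint8)
C=cloud(f,s); R=Ro.from_euler('xyz',s["tool_rot"]).as_matrix(); t=(C-s["position"])@R
pl=(f["depth"]>0)&(abs(t[:,:,2]-.025)<.012)&(w>0); pl[:115]=0; pl[290:]=0
q=t[pl]; print("plate z med",np.median(q[:,2]).round(4),"x max",np.percentile(q[:,0],[1,99]).round(4),"y",np.percentile(q[:,1],[1,99]).round(4))
U=np.c_[q[:,:2],np.ones(len(q))]; print("plane slopes deg",np.degrees(np.linalg.lstsq(U,q[:,2],rcond=None)[0][:2]).round(2))
zt=s["position"][2]-np.median(q[:,2])
sub=((pl==0)*255).astype(np.uint8); 
cs=[c for c in cv2.findContours(pl.astype(np.uint8),cv2.RETR_CCOMP,cv2.CHAIN_APPROX_NONE)[0] if 500<cv2.contourArea(c)<4000]
for c_ in cs:
    (x,y),(a1,b1),_=cv2.fitEllipse(c_); p=(plane(f,[[x,y]],zt,s)[0]-s["position"])@R; print("hole px",x,y,a1,b1,"tool",p.round(4))
E
```

```text
board corners/screws in assumed mould frame (mm):
[[ 90.2  36.5]
 [ 90.5 -42.7]
 [ 84.4  27.5]
 [ 84.6 -35.8]]
board bbox [282  96  80  16 945]
plate z med 0.0236 x max [-0.0127  0.0736] y [-0.0337  0.035 ]
plane slopes deg [ 0.13 -0.  ]
hole px 319.2405700683594 173.96360778808594 53.50297546386719 55.98655319213867 tool [0.0489 0.0007 0.0236]
```

```bash
python3 -m crank '0 0.001 0.0024 0.008 0 0 0;0 0 0 0.015 0 0 0;0 0 0 0.015 0 0 0;0 0 0 0.015 0 0 0;0 0 0 0.015 0 0 0;0 0 0 0.015 0 0 0;0 0 0 0.01 0 0 0;0 0 0 0 0 0 0' 60;  python3 - <<'E'
from h import *
delta([.4547,-.449,.108],4.3)
s=telemetry.observe()
for n in ("top","scene","wrist"):
    f=grab_frame(n); f["s"]=s; np.save(n+"3.npy",f,allow_pickle=True)
    cv2.imwrite(f"pics/{n}3.png",f["pixels"][:,:,::-1])
a,b=[cv2.imread(f"pics/{n}3.png") for n in("top","wrist")]
cv2.imwrite("pics/both3.png",np.hstack([cv2.resize(a[100:300,300:500],(400,400)),b[:,120:520]]))
E
```

```text
clock: 8.97
position: [0.4542, -0.4486, 0.1087]
tool_rot: [-3.139, 0.002, 0.083]
force: [-0.3, -0.0, -3.8]
grip_width: 0.0192
finger_force: 59.2
pos [ 0.4542 -0.4486  0.1087] rot [-1.7988e+02  1.2000e-01  4.7600e+00] F [-0.3 -0.  -3.8] w 0.0192 q [ 0.18  0.91  0.86  1.7  -0.83  0.94 -0.12] t 8.97
shift mm [0.4 0.5 0.7] turn deg [-0.12  0.12  0.46]
```

View pics/both3.png

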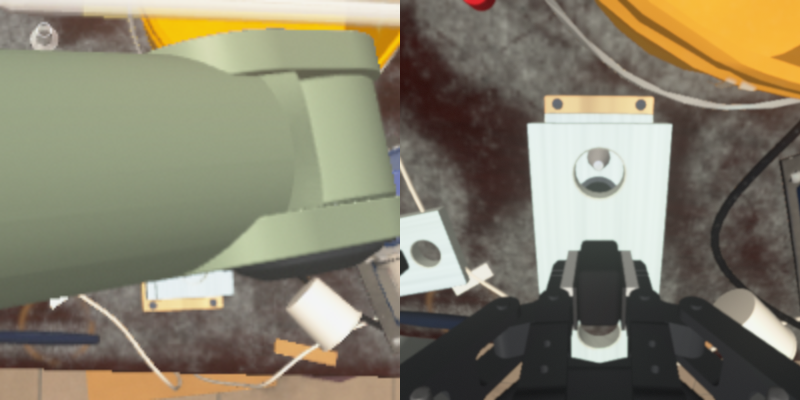

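The wrist view shows the pin inside the hole, laterally centred: hole at crop (599,172), pin around (600,160). I zoom in to place the pin tip.

```bash
python3 - <<'E'
from h import *
f=np.load("wrist3.npy",allow_pickle=True).item()
cv2.imwrite("pics/z3.png",cv2.resize(f["pixels"][140:205,285:355,::-1],None,fx=8,fy=8,interpolation=cv2.INTER_CUBIC))
s=f["s"];R=Ro.from_euler('xyz',s["tool_rot"]).as_matrix()
for v in (160,164,168,172,176,180):
  print(v,((plane(f,[[319.5,v]],.066,s)[0]-s["position"])@R*1000).round(1))
E
```

```text
160 [52.8  0.9 42.6]
164 [50.5  0.9 42.6]
168 [48.2  0.9 42.6]
172 [45.9  0.9 42.6]
176 [43.6  0.9 42.6]
180 [41.2  0.9 42.6]
```

View pics/z3.png

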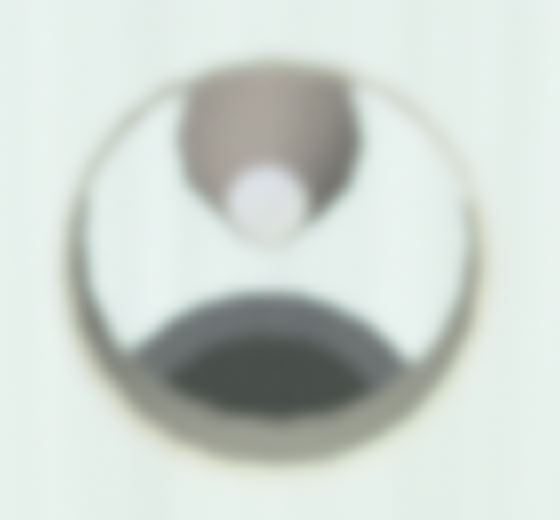

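The pin tip lies at tool (49.7, 0.4) mm and the hole at (48.9, 0.7) mm, so they agree within 1 mm. I lower gently.

```bash
python3 -m crank '0 0.0008 0 0.004 0 0 0.4;0 0 0 0.005 0 0 0;0 0 0 0.005 0 0 0;0 0 0 0.005 0 0 0;0 0 0 0.005 0 0 0;0 0 0 0.005 0 0 0;0 0 0 0.004 0 0 0;0 0 0 0.003 0 0 0' 60; python3 -m crank '0 0 0 0.002 0 0 0;0 0 0 0.002 0 0 0;0 0 0 0.001 0 0 0;0 0 0 0.001 0 0 0;0 0 0 0 0 0 0;0 0 0 0 0 0 0;0 0 0 0 0 0 0;0 0 0 0 0 0 0'
```

```text
clock: 9.78
position: [0.4556, -0.4492, 0.0747]
tool_rot: [-3.141, 0.0, 0.076]
force: [0.7, -0.4, -2.5]
grip_width: 0.019
finger_force: 59.3
clock: 10.45
position: [0.4557, -0.4493, 0.0695]
tool_rot: [3.141, -0.0, 0.076]
force: [0.3, 0.5, -2.7]
grip_width: 0.0188
finger_force: 59.3
```

Still free, with no side force. I go down in small steps.

```bash
python3 -m crank '0 0 0 0.001 0 0 0;0 0 0 0.001 0 0 0;0 0 0 0.001 0 0 0;0 0 0 0.001 0 0 0;0 0 0 0.0005 0 0 0;0 0 0 0 0 0 0;0 0 0 0 0 0 0;0 0 0 0 0 0 0'; python3 -m crank '0 0 0 0.0005 0 0 0;0 0 0 0.0005 0 0 0;0 0 0 0.0005 0 0 0;0 0 0 0 0 0 0;0 0 0 0 0 0 0;0 0 0 0 0 0 0;0 0 0 0 0 0 0;0 0 0 0 0 0 0'
```

```text
clock: 11.12
position: [0.4557, -0.4493, 0.0648]
tool_rot: [3.142, -0.0, 0.076]
force: [0.1, 0.0, -3.1]
grip_width: 0.0189
finger_force: 59.3
clock: 11.78
position: [0.4557, -0.4493, 0.0633]
tool_rot: [3.142, -0.0, 0.076]
force: [0.3, -0.6, -3.5]
grip_width: 0.0191
finger_force: 59.3
```

```bash
python3 -m crank '0 0 0 0.0003 0 0 0;0 0 0 0.0003 0 0 0;0 0 0 0.0003 0 0 0;0 0 0 0 0 0 0;0 0 0 0 0 0 0;0 0 0 0 0 0 0;0 0 0 0 0 0 0;0 0 0 0 0 0 0'
```

```text
clock: 12.45
position: [0.4557, -0.4493, 0.063]
tool_rot: [-3.142, -0.0, 0.076]
force: [-2.2, 3.6, 9.0]
grip_width: 0.0189
finger_force: 61.1
```

Contact comes at 0.063, just where a seated plate should be. Release and back off.

```bash
python3 -m crank '0.03 0 0 0 0 0 0;0.05 0 0 0 0 0 0;0.06 0 0 0 0 0 0;0.06 0 0 0 0 0 0;0.06 0 0 0 0 0 0;0.06 0 0 0 0 0 0;0.06 0 0 0 0 0 0;0.06 0 0 0 0 0 0'; python3 -m crank '0.06 0 0 -0.005 0 0 0;0.06 0 0 -0.01 0 0 0;0.06 0 0 -0.02 0 0 0;0.06 0 0 -0.025 0 0 0;0.06 0 0 -0.03 0 0 0;0.06 0 0 -0.03 0 0 0;0.06 0 0 -0.02 0 0 0;0.06 0 0 0 0 0 0';  python3 - <<'E'
from h import *
s=telemetry.observe(); print(s["grip_width"])
f=grab_frame("wrist"); f["s"]=s
cv2.imwrite("pics/w4.png",f["pixels"][:,:,::-1])
C=cloud(f,s); px=f["pixels"]
a=np.radians(4.3); A=np.array([[np.cos(a),np.sin(a)],[-np.sin(a),np.cos(a)]])
L=(C[:,:,:2]-[.4545,-.449])@A.T
q=(f["depth"]>0)&(abs(C[:,:,2]-.038)<.01)&(px.min(2)>140)&(abs(L[:,:,0])<.09)&(abs(L[:,:,1])<.045)
Z=C[q][:,2]; l=L[q]; U=np.c_[l,np.ones(len(l))]
print(len(Z),np.median(Z),"tilt deg",np.degrees(np.linalg.lstsq(U,Z,rcond=None)[0][:2]),np.percentile(l,[1,99],axis=0))
E
```

```text
clock: 13.12
position: [0.4557, -0.4493, 0.0624]
tool_rot: [3.142, 0.0, 0.076]
force: [1.0, -1.0, -0.2]
grip_width: 0.0599
finger_force: 0.0
clock: 13.78
position: [0.4562, -0.4507, 0.2075]
tool_rot: [3.137, -0.004, 0.076]
force: [-0.8, -0.0, 0.1]
grip_width: 0.0604
finger_force: 0.0
0.060354615099915215
8268 0.03930618786304846 tilt deg [-0.02857599 -0.06701774] [[-0.07349256 -0.03504216]
 [ 0.07451436  0.0334808 ]]
```

View pics/w4.png

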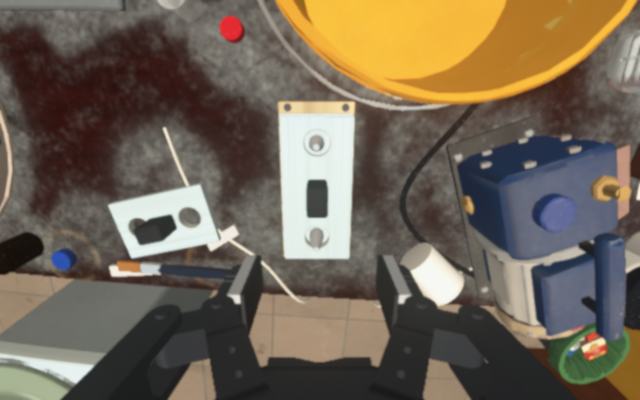

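The wrist view shows the cover on the block with both pins through its holes, at (317,142) and (317,237). Its tilt is under 0.1° and its top is at 39 mm (expected 38). The short cover at (163,222) is untouched, and the gripper is clear.

```bash
python3 -c "
from workcell import bot
print(bot.job_done())"
```

```text
the job is handed in; nothing more can be done
None
```

The long cover lies flat on the mould block with both pins through its holes, the short cover is where it was, the gripper is clear, and I handed the job in after about 14 s of robot time.

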